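# Load and lock the reagent carriage

## Task

Change the reagents on the analyser's carriage: first take the round spent bottle out of the carriage's lane and stand it in the grey tray, then stand every square bottle that lies on the bench upright in the lane with the one already there. After that lift the bolt's handle, draw the bolt fully out and let the handle drop, push the carriage fully home against its stop without forcing it (it jams if pushed off its centre line), and slide the bolt fully back in behind it, handle down in its notch. Do not disturb the jar, carton and dropper bottle.

Things in the scene. Friction and masses are not known exactly. Their poses are not given: they have to be found in the camera images.
- track: fixed low track, 170 x 480 mm; origin on the bench at its middle, z up. The carriage travels along its +y to a grey stop 52 mm high with its face at y = +207 mm. A groove along x = 0 guides it; beside it are two slippery runners. The bolt's housing stands on the +x side at y = 0: x 95 to 178 mm, y -30 to +30 mm, 40 mm high
- carriage: loose aluminium carriage, 0.6 to 1.1 kg, deck 120 (x) by 250 mm (y), 6 mm thick; origin: centre of the deck's underside, 16 mm above the bench, axes along the track's; home at y = +82 mm in the track's frame. Front wall 22 mm high at +y. A flange on its +x side (to x = 81 mm, y -70 to +90 mm) meets the bolt's rod, which stops the carriage while the bolt is in
- lane (a point): centre of the floor of the bottles' lane on the carriage, 6 mm above the carriage's origin; axes as the carriage's. The lane is 52 mm wide (x) and 204 mm long (y), with rails 8 mm high at both sides and its rear
- push_plate (a point): middle of the outer (-y) face of the push plate at the carriage's rear: 120 mm wide (x), 50 mm high, 6 mm thick, slippery, its top 72 mm above the bench, this point 52 mm above it. 28 mm of bare deck lie between plate and lane
- keel (a point): centre of the carriage's keel, under its middle: only 80 mm long, edged with grippy rubber, it runs in the groove with 1.5 mm play each side. Pushed about 30 mm or more off the centre line (x = 0) the carriage skews and the keel jams; pushed within 10 mm of the centre it slides with 2 to 5 N
- bolt (a joint): slide of the barrel bolt along the track's x: 0 = in (its 12 mm rod lies across the flange's path, in front of it at the start, behind it when home), 0.040 m = out (clear of the flange). Its handle, unless lifted, is caught in a notch at either end; friction about 1 N
- bolt_handle (a joint): lift of the bolt's handle above the bolt: 0 = dropped, 0.026 m = highest. It must be lifted 12 mm or more to clear the tooth between the two notches (12 mm wide), rests on the tooth (0.012) in between, and drops by its own weight (0.08 kg) in the notches at bolt = 0 and 0.040
- handle_grip (a point): centre of the bolt handle's black grip: 36 mm along the track's x, 16 mm along its y, 28 mm high; 69 mm above the bench when dropped. Below it a 10 mm square stem
- standing: a square amber bottle, body 44 x 44 x 84 mm, round black cap of 28 mm diameter on top (z 88 to 104 mm, its whole height 104 mm), 0.15 kg; origin: centre of its square base, z points from the base to the cap, x and y square to its sides. Stands upright in the front (+y) end of the lane from the start
- bottle1: a square amber bottle, body 44 x 44 x 84 mm, round black cap of 28 mm diameter on top (z 88 to 104 mm, its whole height 104 mm), 0.15 kg; origin: centre of its square base, z points from the base to the cap, x and y square to its sides. Starts lying flat on the bench on one side, beyond the track, its cap roughly to the robot's left; absent (None) in some starts; it is to stand in the lane
- bottle2: a square amber bottle, body 44 x 44 x 84 mm, round black cap of 28 mm diameter on top (z 88 to 104 mm, its whole height 104 mm), 0.15 kg; origin: centre of its square base, z points from the base to the cap, x and y square to its sides. Starts lying flat on the bench on one side, beyond the track, its cap roughly to the robot's left; absent (None) in some starts; it is to stand in the lane
- bottle3: a square amber bottle, body 44 x 44 x 84 mm, round black cap of 28 mm diameter on top (z 88 to 104 mm, its whole height 104 mm), 0.15 kg; origin: centre of its square base, z points from the base to the cap, x and y square to its sides. Starts lying flat on the bench on one side, beyond the track, its cap roughly to the robot's left; absent (None) in some starts; it is to stand in the lane
- spent: spent bottle: round white plastic, 40 mm diameter up to z = 70 mm, then tapering to a white cap of 20 mm diameter, 115 mm high, 0.06 kg; origin under its centre, z up. Starts standing in the lane behind the other bottle; it is to stand in the tray
- tray: fixed grey open tray for spent bottles, 120 x 120 mm, walls 4 mm thick and 22 mm high, floor 4 mm above the bench; origin on the bench under its centre
- jar: bystander: white specimen jar with a red cap, 60 mm diameter, 70 mm high; origin under its centre
- carton: bystander: cardboard carton 70 x 130 x 60 mm; origin under its centre
- dropper: bystander: small round amber bottle with a white cap, 40 mm diameter, 85 mm high; origin under its centre
Mind the look-alikes: they are no part of the job. Leave any green or purple look-alike of the bottle1 alone.

How it is judged:
By the outcome, as a careful person would: the job done as asked, in the order asked, and still so for the second after the job is handed in, with the robot touching nothing.
Of bottle1, bottle2, bottle3 only 2 to 3 are there at a start; the rules pass over those that are not, and their reading is None.
At some moment in a run one of bottle1, bottle2, bottle3 may be knocked a few centimetres aside while the robot is not near it.
It also fails if it takes over 210 s, if anything falls off the work surface, if the arm or the gripper's body presses on something with over 40 N, if the wrist force passes 120 N, or if a joint passes its speed limit or range.

## Robot

A 6-joint arm with a two-finger parallel gripper is mounted at the origin on the work surface. World frame = base frame: x ahead of the robot, y to its left, z up, the work surface at z = 0. Lengths are in m, angles in rad, forces in N, time in s.
With the tool pointing down it reaches from about 0.3 to 0.95 m from the base axis. Payload 3.1 kg.
Tool frame: the origin (TCP) lies at the very end of the fingers, on their centre line; the grasp point (between the pads) lies behind it (tcp_to_grasp is the z of the grasp point in the tool frame, in m); z points along the fingers, y is the line along which they close (so a half turn about z gives the same grasp; the last joint's range is limited). The gripper opens to 85 mm and grips with 20 to 120 N. Pads are 22 mm wide; open, the fingers measure 114 mm over their backs; the gripper's body (76 mm by 85 mm) begins 54 mm behind the grasp point. The pads swing forward as they close: fully open they stand 13 mm farther back than shut.
Start: joints at [-1.324, 0.308, 1.634, -0, 1.2, -0.07], TCP at [0.195, -0.594, 0.209] pointing down, gripper open.
Joint ranges: [-3.06, 3.06], [-0.79, 1.96], [0.05, 2.63], [-1.19, 4.34], [0.05, 2.64], [-2.94, 2.94]. Speed limits (rad/s): [2.79, 2.79, 3.14, 3.14, 3.14, 3.14].

## Interface

Orientations are given as a unit quaternion [w, x, y, z].
In Python, from cell import observe, grab_frame, camera_params, finish_job, tcp_to_grasp gives the robot as it stands. The module is installed in compiled form; this text tells all that it offers.
- The arm moves only by the tool apply_moves, never from a script. Its argument "increments" is a list that holds one entry, the list of rows, each a list of 7 numbers: the shift along the tool's x, y, z scaled (see below), then the turn, a rotation vector about the tool's x, y, z scaled (see below), then the closure, from 0 (fully open) to 1 (shut). In form: [[[tx, ty, tz, rx, ry, rz, hand], ...]]. A call has 1 to 20 rows; each row is the pose to reach, as a shift and turn from the pose commanded when the call began, along the tool's axes at that moment; what a row does not reach only later rows make up. The controller multiplies each number of a shift by 0.2 m and each number of a turn by 90 degrees. A row lasts 1/10 s, in which the tool goes at most 50 mm and 8.59 degrees, less where a joint would pass 70% of its speed; a pose out of reach is approached as far as the arm can. A call with a number of a shift or a turn outside -1 to 1 is refused whole. A call with a gripper value outside its range is refused whole. The fingers move at their own pace and stop on an object; "squeeze" is the grip in N (left out, the last holds). Time passes only in rows, so rows that repeat a pose let the fingers close. It gives the time, the measured TCP pose, the force, the opening and the grip force at its end, in the units of the state.
- observe(): the state, without advancing time (a new reading comes with each control period).
- grab_frame(name): name is "side" or "top" or "wrist"; returns the picture (384x512x3 uint8, red, green, blue); there is no depth.
- camera_params(name): a dict with "K" (3x3 intrinsics, pixels), "pose" (4x4, takes a point from camera to world coordinates); the wrist camera has in their place "T_tool_cam" (4x4, takes a point from camera to tool coordinates, whose origin is the TCP and whose axes are the flange's). Camera axes: x right, y down, z forward; pixel columns grow to the right and rows downward; lengths in m; the calibration is good to about 2 mm. A picture is of the moment at which its call begins: read the wrist's pose just before it. camera_params takes no time and is no camera call.
- finish_job(): hands the job in; it is judged then, once.
The state is a dict: "time_s": time; "qpos": joint angles; "qvel": joint speeds; "joint_torque": joint torques, N m; "ee_pos": TCP position; "tcp_rot": TCP orientation; "contact_force": force on the tool from outside, world axes, zero at the start; "moment": the same for the moment, N m; "width": opening from 0.0 (shut) to 1.0 (fully open); "gripper_force": force on a finger pad.
Only numpy, scipy, OpenCV 4.12 (cv2) and the standard library are available. Lean on these libraries where they do the work, as an engineer would, in place of code of your own. Each camera call takes 0.05 s, during which the arm holds its last target. There are 200 camera calls.

## Working session

There is one attempt and no reset: what is moved stays moved. The work goes in short steps, Python scripts to look and compute and a tool call to move; the robot and the scene stay as the last step left them, time stands still between calls to the robot, and variables do not carry over. Pictures are saved under pics/ and viewed, at most 14 in all, crops included, and the job is handed in when it is done.

Besides the shell and the picture viewer there is one more tool, called after ">>>" as name([rows], argument=value, ...), one row to a line, values as JSON. apply_moves: Moves the arm, as the interface text tells. Shifts and turns lie within -1 to 1; 1 stands for 0.2 m of shift or 90 degrees of turn. Its arguments: {"type":"object","properties":{"increments":{"type":"array"},"squeeze":{"type":"number"}},"required":["increments"]}

```bash
mkdir -p pics; python3 - <<'E'
from cell import *
import cv2,numpy as np
print(observe(),tcp_to_grasp)
for n in("top","side"):
    f=grab_frame(n);cv2.imwrite(f"pics/{n}0.png",f[:,:,::-1]);p=camera_params(n);print(n,p)
print(camera_params("wrist"))
E
```

```text
{'time_s': 0.0, 'qpos': array([-1.32368938e+00,  3.09008295e-01,  1.63523438e+00,  4.44801615e-05,
        1.19967605e+00, -6.96983479e-02]), 'qvel': array([-0.00113485, -0.0005181 , -0.00065058,  0.00120013, -0.00021876,
        0.00040595]), 'joint_torque': array([ 1.15505878e-03, -4.15250945e+01, -2.76663011e+01, -1.88633148e-04,
        1.02445664e-02, -6.72869334e-07]), 'ee_pos': array([ 0.19447806, -0.59303625,  0.2080223 ]), 'tcp_rot': array([-1.16029759e-03,  9.87481119e-01,  1.57732957e-01, -8.23957947e-05]), 'contact_force': array([ 0.42390311, -0.74737466, -1.05389665]), 'moment': array([ 0.03236544, -0.00664536, -0.02301359]), 'gripper_force': 0.0, 'width': 1.0003084216714067} -0.0187
top {'K': array([[369.58100527,   0.        , 256.43308993],
       [  0.        , 369.58100527, 190.39921331],
       [  0.        ,   0.        ,   1.        ]]), 'pose': array([[ 0.02631845, -0.99779914,  0.06086218,  0.49593906],
       [-0.99960903, -0.02684343, -0.00782413, -0.02461695],
       [ 0.00944066, -0.06063247, -0.99811551,  0.99284507],
       [ 0.        ,  0.        ,  0. 
[... 261 characters left out ...]
      [-0.28042449,  0.52538252, -0.80332765,  1.12663328],
       [ 0.00312861, -0.83640294, -0.54810614,  0.85698061],
       [ 0.        ,  0.        ,  0.        ,  1.        ]])}
{'K': array([[328.45757446,   0.        , 259.06535398],
       [  0.        , 328.45757446, 192.3787406 ],
       [  0.        ,   0.        ,   1.        ]]), 'T_tool_cam': array([[-5.27619480e-04, -9.47523417e-01, -3.19685933e-01,
         8.11628430e-02],
       [ 9.99999397e-01, -1.91979725e-04, -1.08141723e-03,
         5.53055657e-04],
       [ 9.63294935e-04, -3.19686310e-01,  9.47522947e-01,
        -1.63729223e-01],
       [ 0.00000000e+00,  0.00000000e+00,  0.00000000e+00,
         1.00000000e+00]])}
```

View pics/top0.png

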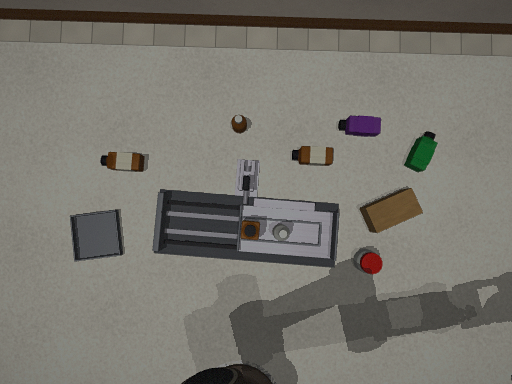

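View pics/side0.png

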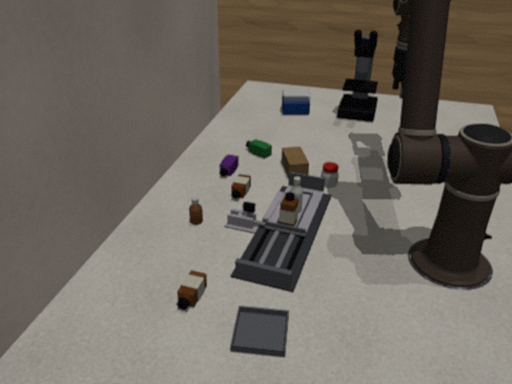

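Top view: bottle candidates are amber square at (124,161) and amber square at (315,155). The look-alikes are the purple (362,126), green (421,152) and round dropper (239,123). The amber bottle already in the lane is at (250,230), the spent one at (283,232), the tray at (97,235) and the bolt at (248,177). I choose the two labelled amber square ones and check them in a close crop.

```bash
cat > h.py <<'E'
from cell import *
import cv2,numpy as np
from scipy.spatial.transform import Rotation as R
def ray(n,uv,pose=None):
    p=camera_params(n);K=p["K"]
    T=p["pose"] if n!="wrist" else pose@p["T_tool_cam"]
    d=T[:3,:3]@np.linalg.solve(K,[uv[0],uv[1],1]);return T[:3,3],d
def plane(n,uv,z,pose=None):
    o,d=ray(n,uv,pose);return o+d*(z-o[2])/d[2]
def tri(rays):
    A=np.zeros((3,3));b=np.zeros(3)
    for o,d in rays:
        d=d/np.linalg.norm(d);M=np.eye(3)-np.outer(d,d);A+=M;b+=M@o
    return np.linalg.solve(A,b)
def proj(n,X,pose=None):
    p=camera_params(n);T=p["pose"] if n!="wrist" else pose@p["T_tool_cam"]
    c=np.linalg.inv(T)@np.r_[X,1];u=p["K"]@c[:3];return u[:2]/u[2]
def tool():
    s=observe();q=s["tcp_rot"];T=np.eye(4);T[:3,:3]=R.from_quat([q[1],q[2],q[3],q[0]]).as_matrix();T[:3,3]=s["ee_pos"];return T
def togo(pos,Rm=None):
    """shift/turn numbers from current measured pose to target tcp"""
    T=tool();s=T[:3,:3].T@(np.array(pos)-T[:3,3])/0.2
    r=np.zeros(3) if Rm is None else R.from_matrix(T[:3,:3].T@Rm).as_rotvec()/(np.pi/2)
    return s.round(3),r.round(3)
E
python3 - <<'E'
from h import *
f=cv2.imread("pics/top0.png")
def c(x,y,w,h,s):return cv2.convertScaleAbs(cv2.resize(f[y:y+h,x:x+w],None,fx=s,fy=s,interpolation=cv2.INTER_CUBIC),alpha=1.6,beta=25)
a=c(145,145,200,125,4);cv2.imwrite("pics/c1.png",a)
b=np.vstack([c(60,140,100,40,6),c(280,135,100,40,6)]);cv2.imwrite("pics/c2.png",b)
E
```

```text
(no output)
```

View pics/c1.png

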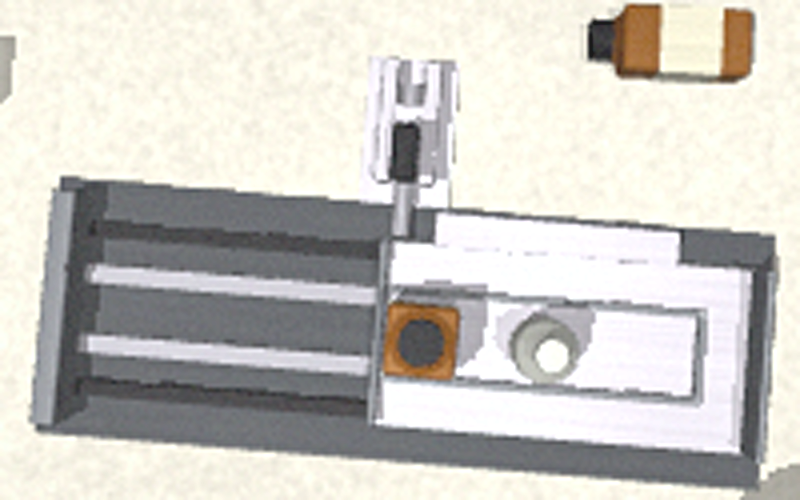

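View pics/c2.png

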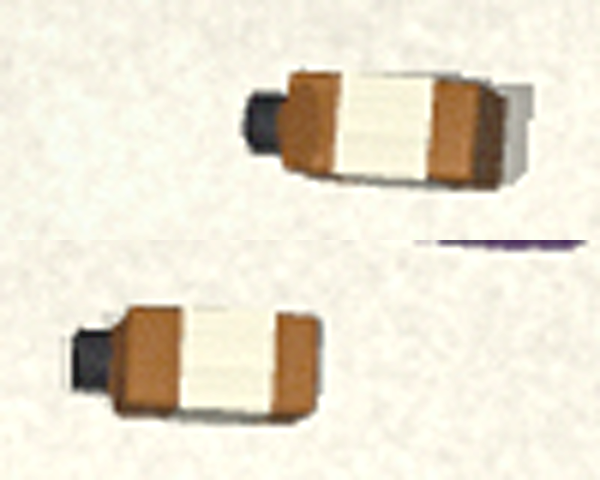

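The crops show the bolt grip at (246,182), the lane with the standing and spent bottles, and the stop at the left. Bottle1 and bottle2 are both square amber with labels and black caps to the left, so the choice is confirmed.

```bash
python3 - <<'E'
from h import *
f=cv2.imread("pics/top0.png");hsv=cv2.cvtColor(f,cv2.COLOR_BGR2HSV)
P=lambda u,v,z:plane("top",(145+u/4-.375,145+v/4-.375),z)
def pr(n,*a):print(n,P(*a).round(4))
for n,u,v,z in [("stopNW",62,190,.052),("stopSW",36,430,.052),("stop face N",77,190,.052),("stop face S",55,428,.052),("flange fl",437,213,.022),("flange rr",680,232,.022),("flange rr b",678,265,.022),("deck FL",390,243,.022),("deck SW",378,423,.022),("platetopN",750,268,.072),("platetopS",740,452,.072),("plateoutN",775,240,.072),("grip",405,152,.083),("gripT",405,125,.083),("gripB",403,182,.083),("cap st",421,341,.022+.104),("spent cap",554,355,.137),("lane RN in",697,315,.03),("lane RS in",692,395,.03),("runnerL1",90,272,.016),("runner1R",375,293,.016),("r2L",82,343,.016),("r2R",370,362,.016)]:pr(n,u,v,z)
# bottles: amber mask
for n,(x,y,w,h) in {"b1":(60,140,100,40),"b2":(280,135,80,40)}.items():
    s=hsv[y:y+h,x:x+w];m=((s[...,1]>110)&(s[...,0]<22)).astype(np.uint8)
    m=cv2.morphologyEx(m,cv2.MORPH_CLOSE,np.ones((3,21)))
    c=max(cv2.findContours(m,0,2)[0],key=cv2.contourArea);print(n,cv2.minAreaRect(c),cv2.boundingRect(c))
    k=(s[...,2]<60).astype(np.uint8);M=cv2.moments(k,True);print("dark",M['m00'],x+M['m10']/M['m00'],y+M['m01']/M['m00'])
for u,v,n in[(72,213,'tNW'),(121,210,'tNE'),(76,260,'tSW'),(124,256,'tSE'),(97,235,'tC')]:print(n,plane("top",(u,v),.022).round(4))
print('b1',plane("top",(104,160.5),.022),plane("top",(60+290/6,140+73/6),.044),plane("top",(60+282/6,140+168/6),.044),plane("top",(60+478/6,140+80/6),.044),plane("top",(60+470/6,140+187/6),.044))
print('b2',plane("top",(280+132/6,135+68/6),.044),plane("top",(280+118/6,135+168/6),.044),plane("top",(280+318/6,135+75/6),.044),plane("top",(280+308/6,135+172/6),.044))
print('jar',plane("top",(371,263),.07),'dropper',plane("top",(239,119),.085))
E
```

```text
stopNW [0.5423 0.2128 0.052 ]
stopSW [0.3907 0.2227 0.052 ]
stop face N [0.5426 0.2033 0.052 ]
stop face S [0.3922 0.2109 0.052 ]
flange fl [ 0.5353 -0.026   0.022 ]
flange rr [ 0.527  -0.1861  0.022 ]
flange rr b [ 0.5053 -0.1851  0.022 ]
deck FL [0.5148 0.0043 0.022 ]
deck SW [0.3975 0.0087 0.022 ]
platetopN [ 0.5042 -0.2218  0.072 ]
platetopS [ 0.3904 -0.2172  0.072 ]
plateoutN [ 0.522  -0.2372  0.072 ]
grip [ 0.5699 -0.0052  0.083 ]
gripT [ 0.5867 -0.0047  0.083 ]
gripB [ 0.5514 -0.0045  0.083 ]
cap st [ 0.4561 -0.0185  0.126 ]
spent cap [ 0.4506 -0.0955  0.137 ]
lane RN in [ 0.4731 -0.1967  0.03  ]
lane RS in [ 0.4214 -0.1943  0.03  ]
runnerL1 [0.4906 0.2012 0.016 ]
runner1R [0.4817 0.0134 0.016 ]
r2L [0.444  0.2045 0.016 ]
r2R [0.4364 0.0153 0.016 ]
b1 ((64.44615173339844, 20.96923065185547), (37.27585220336914, 16.973825454711914), 3.1798300743103027) (46, 12, 38, 19)
dark 144.0 124.63194444444444 162.4375
b2 ((35.00295639038086, 19.92319107055664), (34.359214782714844, 17.37177085876465), 2.2025980949401855) (18, 11, 35, 19)
dark 125.0 301.32 155.464
tNW [0.4831 0.4474 0.022 ]
tNE [0.4943 0.3204 0.022 ]
tSW [0.362  0.4302 0.022 ]
tSE [0.3754 0.3068 0.022 ]
tC [0.4277 0.3794 0.022 ]
b1 [0.62322569 0.37130885 0.022     ] [0.64226133 0.35231839 0.044     ] [0.60115426 0.3536594  0.044     ] [0.64147502 0.27165332 0.044     ] [0.59517682 0.27297189 0.044     ]
b2 [ 0.67145435 -0.14720452  0.044     ] [ 0.62778445 -0.14198341  0.044     ] [ 0.67065705 -0.22779203  0.044     ] [ 0.62831288 -0.22405079  0.044     ]
jar [ 0.37957516 -0.3205647   0.07      ] dropper [0.72811951 0.01633272 0.085     ]
```

```bash
cat >> h.py <<'E'
O=np.array([.4575,.0003]);YAW=-.048
def W(x,y,z):
    c,s=np.cos(YAW),np.sin(YAW);return np.array([O[0]+c*x-s*y,O[1]+s*x+c*y,z])
def ori(yaw,tilt=0):
    """tool x at angle yaw (world), pointing down; tilt about the tool y: + leans pointing toward -tool x"""
    x=np.array([np.cos(yaw),np.sin(yaw),0]);z=np.array([0,0,-1.]);y=np.cross(z,x)
    M=np.c_[x,y,z];return M@R.from_rotvec([0,-tilt,0]).as_matrix()
YA=np.pi/2+YAW
E
python3 -c "
from h import *
print(togo([.453,-.075,.26],ori(YA)))"
```

```text
(array([ 2.035, -2.059, -0.255]), array([-0.001, -0.001, -0.768]))
```

>>> apply_moves([
  [[1,-1,-0.25,0,0,0,0],[1,-1,-0.25,0,0,0,0],[1,-1,-0.25,0,0,0,0],[1,-1,-0.25,0,0,0,0],[1,-1,-0.25,0,0,0,0],[1,-1,-0.25,0,0,0,0],[1,-1,-0.25,0,0,0,0],[1,-1,-0.25,0,0,0,0]],
])

```text
time_s: 0.9
ee_pos: [0.3227, -0.3411, 0.2593]
tcp_rot: [0.0, 0.987, 0.159, -0.0]
contact_force: [-0.2, -0.4, 0.9]
width: 1.001
gripper_force: 0.0
```

>>> apply_moves([
  [[1,-1,0,0,0,-0.77,0],[1,-1,0,0,0,-0.77,0],[1,-1,0,0,0,-0.77,0],[1,-1,0,0,0,-0.77,0],[1,-1,0,0,0,-0.77,0],[1,-1,0,0,0,-0.77,0],[1,-1,0,0,0,-0.77,0],[1,-1,0,0,0,-0.77,0],[1,-1,0,0,0,-0.77,0],[1,-1,0,0,0,-0.77,0],[1,-1,0,0,0,-0.77,0],[1,-1,0,0,0,-0.77,0]],
])

```text
time_s: 2.1
ee_pos: [0.45, -0.0898, 0.2591]
tcp_rot: [-0.0, 0.724, 0.69, -0.0]
contact_force: [0.9, -0.6, -0.3]
width: 0.997
gripper_force: 0.0
```

```bash
python3 -c "
from h import *
T=tool();print(T[:3,3],observe()['qpos'].round(2),observe()['time_s'])
f=grab_frame('wrist');cv2.imwrite('pics/w1.png',f[:,:,::-1]);np.save('w1.npy',T)
print(togo([.453,-.075,.26],ori(YA)))"
```

```text
[ 0.45004368 -0.08981868  0.2591387 ] [-0.29 -0.07  1.95 -0.    1.26 -0.24] 2.1
(array([ 0.074,  0.011, -0.004]), array([-0.   ,  0.   ,  0.001]))
```

View pics/w1.png

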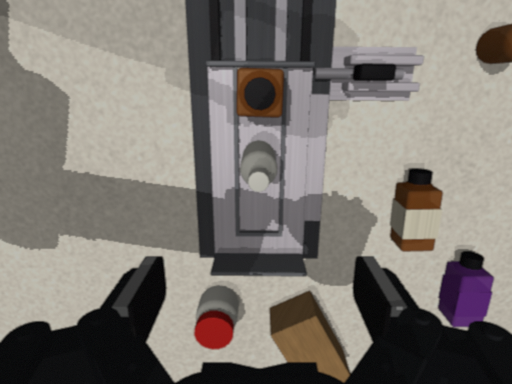

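The wrist view shows the spent cap at (259,181), the standing bottle's cap at (261,93), the grip at (375,72) and bottle2 at (415,215). The lane's rear corners are at (238,231) and (283,231).

```bash
python3 -c "
from h import *
T=np.load('w1.npy')
w=lambda u,v,z:plane('wrist',(u,v),z,T).round(4)
print('spent cap',w(259,181,.137),'st cap',w(261,93,.126),'grip',w(375,72,.083), 'gripL',w(354,72,.083),'R',w(396,72,.083))
print('plate top',w(214,275,.072),w(307,274,.072),'in',w(218,255,.072),w(302,255,.072))
print('lane rear',w(239,231,.03),w(282,231,.03),'deck front',w(209,66,.044),w(313,66,.044))
print('b2',[w(*p,.044) for p in[(397,183),(441,185),(391,217+22),(436,239)]])
print('tri grip',tri([ray('wrist',(375,72),T),ray('top',(145+404/4-.4,145+152/4-.4))]))
print('tri st',tri([ray('wrist',(261,93),T),ray('top',(145+421/4-.4,145+341/4-.4))]))
print('tri sp',tri([ray('wrist',(259,181),T),ray('top',(145+554/4-.4,145+355/4-.4))]))
f=cv2.imread('pics/w1.png');hsv=cv2.cvtColor(f,cv2.COLOR_BGR2HSV)[150:270,380:450]
m=((hsv[...,1]>70)&(hsv[...,0]<25)).astype(np.uint8);m=cv2.morphologyEx(m,cv2.MORPH_CLOSE,np.ones((41,3)));c=max(cv2.findContours(m,0,2)[0],key=cv2.contourArea);print(cv2.minAreaRect(c),cv2.boundingRect(c))
"
```

```text
spent cap [ 0.4488 -0.0936  0.137 ] st cap [ 0.4541 -0.0177  0.126 ] grip [ 0.5658 -0.0047  0.083 ] gripL [ 0.5454 -0.0037  0.083 ] R [ 0.5861 -0.0057  0.083 ]
plate top [ 0.3867 -0.2309  0.072 ] [ 0.501  -0.2348  0.072 ] in [ 0.394  -0.2035  0.072 ] [ 0.495  -0.2082  0.072 ]
lane rear [ 0.4176 -0.1926  0.03  ] [ 0.474  -0.1953  0.03  ] deck front [0.3996 0.0103 0.044 ] [0.5116 0.005  0.044 ]
b2 [array([ 0.6133, -0.1316,  0.044 ]), array([ 0.6665, -0.1367,  0.044 ]), array([ 0.612 , -0.2064,  0.044 ]), array([ 0.6694, -0.2091,  0.044 ])]
tri grip [ 0.57134903 -0.0043236   0.06612332]
tri st [ 0.45438757 -0.0184718   0.09153412]
tri sp [ 0.44936329 -0.09631299  0.12751814]
((34.077266693115234, 75.81279754638672), (46.80707931518555, 89.04824829101562), 7.495856761932373) (11, 31, 52, 89)
```

>>> apply_moves([
  [[-0.026,0,0.5,0,0,0,0],[-0.026,0,0.5,0,0,0,0],[-0.026,0,0.75,0,0,0,0],[-0.026,0,0.85,0,0,0,0],[-0.026,0,0.955,0,0,0,0],[-0.026,0,0.955,0,0,0,0],[-0.026,0,0.955,0,0,0,0],[-0.026,0,0.955,0,0,0,0.6],[-0.026,0,0.955,0,0,0,0.6],[-0.026,0,0.955,0,0,0,0.8],[-0.026,0,0.955,0,0,0,0.8],[-0.026,0,0.955,0,0,0,0.8],[-0.026,0,0.955,0,0,0,0.8]],
], squeeze=25)

```text
time_s: 3.45
ee_pos: [0.4511, -0.0948, 0.0695]
tcp_rot: [0.001, 0.723, 0.691, 0.001]
contact_force: [-0.5, 0.0, 6.4]
width: 0.418
gripper_force: 24.8
```

>>> apply_moves([
  [[0,0,-0.1,0,0,0,0.8],[0,0,-0.3,0,0,0,0.8],[0,0,-0.5,0,0,0,0.8],[0,0,-0.7,0,0,0,0.8],[0,0,-0.7,0,0,0,0.8],[0,0,-0.7,0,0,0,0.8]],
])

```text
time_s: 4.05
ee_pos: [0.4505, -0.0946, 0.2093]
tcp_rot: [0.001, 0.723, 0.691, 0.001]
contact_force: [-1.3, 0.5, -0.6]
width: 0.418
gripper_force: 24.2
```

```bash
python3 -c "
from h import *
print(observe()['ee_pos'],togo([.4285,.377,.21],ori(YA)))"
```

```text
[ 0.4505438  -0.0945701   0.20926263] (array([ 2.351, -0.215, -0.006]), array([0.002, 0.   , 0.002]))
```

>>> apply_moves([
  [[0.2,-0.02,0,0,0,0,0.8],[0.4,-0.04,0,0,0,0,0.8],[0.6,-0.06,0,0,0,0,0.8],[0.8,-0.08,0,0,0,0,0.8],[1,-0.1,0,0,0,0,0.8]],
])

```text
time_s: 4.55
ee_pos: [0.4366, 0.1075, 0.2058]
tcp_rot: [-0.001, 0.723, 0.691, -0.002]
contact_force: [0.9, -0.0, -0.6]
width: 0.421
gripper_force: 23.7
```

>>> apply_moves([
  [[0.2,0,0,0,0,0,0.8],[0.4,-0.02,0,0,0,0,0.8],[0.6,-0.04,0,0,0,0,0.8],[0.8,-0.06,0,0,0,0,0.8],[0.95,-0.07,0,0,0,0,0.8],[1,-0.08,0,0,0,0,0.8],[1,-0.08,0,0,0,0,0.8],[1,-0.08,0,0,0,0,0.8]],
])

```text
time_s: 5.35
ee_pos: [0.4308, 0.3054, 0.2067]
tcp_rot: [0.0, 0.723, 0.691, -0.002]
contact_force: [-0.1, -0.6, -1.1]
width: 0.417
gripper_force: 23.7
```

```bash
python3 -c "
from h import *
print(observe()['ee_pos'],togo([.4285,.377,.053],ori(YA)))"
```

```text
[0.43081651 0.30535792 0.20674899] (array([ 0.359, -0.026,  0.768]), array([-0.002,  0.002,  0.002]))
```

>>> apply_moves([
  [[0.2,-0.026,0,0,0,0,0.8],[0.36,-0.026,0,0,0,0,0.8],[0.36,-0.026,0.2,0,0,0,0.8],[0.36,-0.026,0.4,0,0,0,0.8],[0.36,-0.026,0.6,0,0,0,0.8],[0.36,-0.026,0.7,0,0,0,0.8],[0.36,-0.026,0.75,0,0,0,0.8],[0.36,-0.026,0.77,0,0,0,0.8],[0.36,-0.026,0.77,0,0,0,0.8],[0.36,-0.026,0.77,0,0,0,0.8],[0.36,-0.026,0.77,0,0,0,0.5],[0.36,-0.026,0.77,0,0,0,0.3],[0.36,-0.026,0.77,0,0,0,0.2],[0.36,-0.026,0.77,0,0,0,0.1]],
])

```text
time_s: 6.75
ee_pos: [0.43, 0.3792, 0.0547]
tcp_rot: [0.0, 0.723, 0.691, 0.0]
contact_force: [-0.0, 0.6, 0.2]
width: 0.9
gripper_force: 0.0
```

>>> apply_moves([
  [[0,0,-0.05,0,0,0,0.1],[0,0,-0.2,0,0,0,0.1],[0,0,-0.4,0,0,0,0.1],[0,0,-0.6,0,0,0,0.1],[0,0,-0.8,0,0,0,0],[0,0,-0.8,0,0,0,0]],
])

```text
time_s: 7.35
ee_pos: [0.4339, 0.3822, 0.2227]
tcp_rot: [0.001, 0.723, 0.691, 0.007]
contact_force: [0.8, 0.2, 0.6]
width: 0.997
gripper_force: 0.0
```

```bash
python3 -c "
from h import *
T=tool();print(T[:3,3],observe()['qpos'].round(2),observe()['time_s'])
f=grab_frame('wrist');g=grab_frame('top');cv2.imwrite('pics/wt.png',np.hstack([f,cv2.resize(g[120:280,40:400],None,fx=1,fy=1) if 0 else g])[:,:,::-1][:, :1024]);np.save('w2.npy',T)
cv2.imwrite('pics/w2.png',cv2.resize(np.hstack([f,g])[:,:,::-1],(800,300)));cv2.imwrite('pics/top2.png',g[:,:,::-1]);cv2.imwrite('pics/w2f.png',f[:,:,::-1])
"
```

```text
[0.43388093 0.3821996  0.2227317 ] [0.65 0.2  1.75 0.   1.18 0.69] 7.35
```

View pics/w2.png

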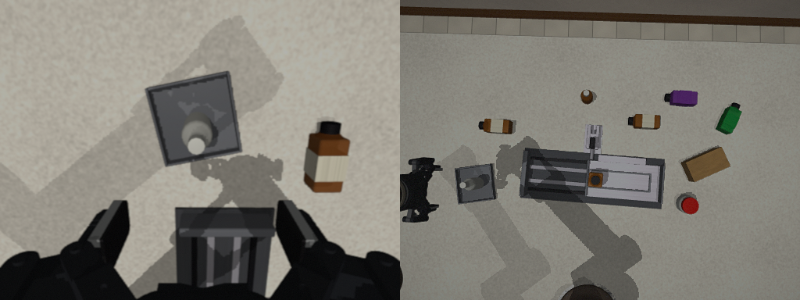

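The wrist view shows the spent bottle standing inside the tray (at full-resolution (252,170)), with bottle1 at (418,205). The top view shows bottle2 unmoved.

```bash
python3 -c "
from h import *
T=np.load('w2.npy');s=512/400
w=lambda u,v,z:plane('wrist',(u*s,v*s),z,T).round(4)
print('tray',[w(*p,.022) for p in[(147,87),(229,72),(241,152),(165,166)]],'cap',w(196,145,.119),'body top',w(197,133,.074))
f=cv2.imread('pics/w2f.png');hsv=cv2.cvtColor(f,cv2.COLOR_BGR2HSV)[150:250,380:455]
m=((hsv[...,1]>120)&(hsv[...,0]<25)).astype(np.uint8);cs=cv2.findContours(m,0,2)[0]
for c in cs:
  if cv2.contourArea(c)>30:
    r=cv2.minAreaRect(c);print(r);print([plane('wrist',(p[0]+380,p[1]+150),.044,T).round(4)[:2] for p in cv2.boxPoints(r)])
v=cv2.resize(f[140:260,370:470],None,fx=6,fy=5,interpolation=2);cv2.imwrite('pics/b1.png',v)
"
```

```text
tray [array([0.361 , 0.4387, 0.022 ]), array([0.4746, 0.4534, 0.022 ]), array([0.4912, 0.3376, 0.022 ]), array([0.3753, 0.3206, 0.022 ])] cap [0.427 0.381 0.119] body top [0.4278 0.3831 0.074 ]
((32.13455581665039, 87.11913299560547), (48.6923713684082, 19.57843589782715), 13.448614120483398)
[array([0.578 , 0.2839]), array([0.5814, 0.3077]), array([0.6373, 0.2907]), array([0.635 , 0.2663])]
((40.582550048828125, 34.550655364990234), (50.721641540527344, 29.150863647460938), 4.969740867614746)
[array([0.5827, 0.3377]), array([0.5827, 0.3708]), array([0.6381, 0.3633]), array([0.6397, 0.3298])]
```

View pics/b1.png

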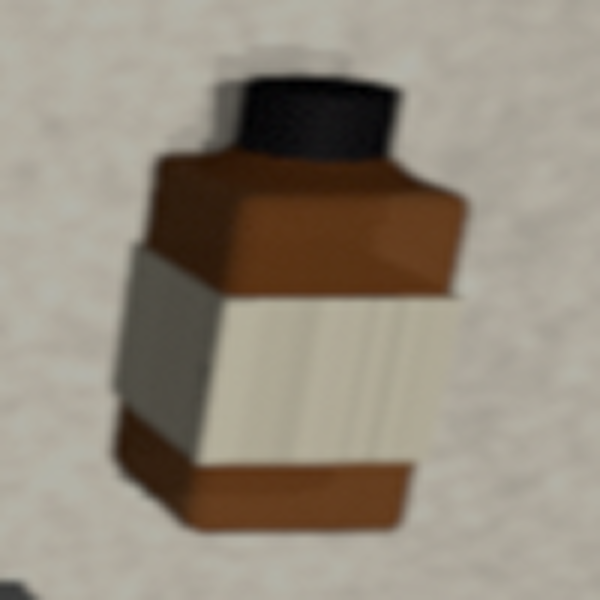

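The crop shows bottle1 lying with its cap to +y; its top-face corners are at crop (238,198), (465,205), (195,528) and (405,528).

```bash
python3 -c "
from h import *
T=np.load('w2.npy')
P=[plane('wrist',(370+u/6-.4,140+v/5-.4),.044,T)[:2] for u,v in[(238,198),(465,205),(195,528),(405,528)]]
print(np.round(P,4)); c=np.mean(P,0);a=(P[0]+P[1]-P[2]-P[3])/2;print(c,np.linalg.norm(a),np.degrees(np.arctan2(-a[0],a[1])))
"
```

```text
[[0.5977 0.3574]
 [0.6394 0.3538]
 [0.5971 0.2775]
 [0.6381 0.2754]]
[0.61803669 0.31602702] 0.07915720454188156 -0.6946119639147305
```

```bash
python3 -c "
from h import *
print(togo([.619,.4097,.1177],ori(np.radians(88.5),np.pi/4)))
print(togo([.619,.3048,.0128],ori(np.radians(88.5),np.pi/4)))"
```

```text
(array([0.19 , 0.933, 0.498]), array([-0.003, -0.502, -0.012]))
(array([-0.335,  0.954,  1.021]), array([-0.003, -0.502, -0.012]))
```

>>> apply_moves([
  [[0.05,0.25,0,0,-0.05,0,0],[0.1,0.5,0,0,-0.15,-0.005,0],[0.15,0.75,0.1,0,-0.25,-0.01,0],[0.19,0.93,0.3,0,-0.35,-0.012,0],[0.19,0.93,0.4,0,-0.44,-0.012,0],[0.19,0.93,0.5,0,-0.5,-0.012,0],[0.19,0.93,0.5,0,-0.5,-0.012,0],[0.19,0.93,0.5,0,-0.5,-0.012,0],[0.19,0.93,0.5,0,-0.5,-0.012,0],[0.19,0.93,0.5,0,-0.5,-0.012,0],[0.19,0.93,0.5,0,-0.5,-0.012,0],[0.19,0.93,0.5,0,-0.5,-0.012,0],[0.19,0.93,0.5,0,-0.5,-0.012,0]],
])

```text
time_s: 8.75
ee_pos: [0.6178, 0.4087, 0.1164]
tcp_rot: [0.264, 0.662, 0.645, -0.275]
contact_force: [-0.2, -0.1, 0.0]
width: 0.998
gripper_force: 0.0
```

```bash
python3 -c "
from h import *
print(observe()['qpos'].round(3),tool()[:3,3])
print(togo([.619,.3048,.0128],ori(np.radians(88.5),np.pi/4)))
T=tool();f=grab_frame('wrist');np.save('w3.npy',T);cv2.imwrite('pics/w3.png',f[:,:,::-1])"
```

```text
[ 0.755  1.031  0.869 -0.539  1.817  0.804] [0.61776546 0.40869374 0.11642143]
(array([-0.002,  0.023,  0.733]), array([-0.003, -0.001,  0.002]))
```

View pics/w3.png

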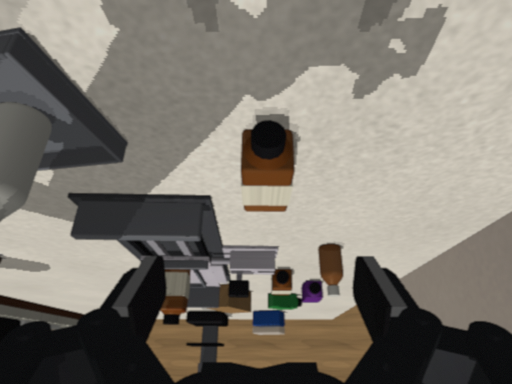

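The wrist view shows bottle1 between the open fingers, with its cap at (269,139) and the top face's near edge from (244,185) to (293,185).

```bash
python3 -c "
from h import *
T=np.load('w3.npy')
for u,v,z in[(244,185,.044),(293,185,.044),(244,210,.044),(287,210,.044),(269,139,.022)]:print(plane('wrist',(u,v),z,T).round(4))"
```

```text
[0.6016 0.3359 0.044 ]
[0.6432 0.3352 0.044 ]
[0.5979 0.2827 0.044 ]
[0.6406 0.2821 0.044 ]
[0.623  0.3709 0.022 ]
```

>>> apply_moves([
  [[0,0.028,0.2,0,0,0,0],[0,0.028,0.4,0,0,0,0],[0,0.028,0.55,0,0,0,0],[0,0.028,0.65,0,0,0,0],[0,0.028,0.73,0,0,0,0],[0,0.028,0.73,0,0,0,0],[0,0.028,0.73,0,0,0,0.3],[0,0.028,0.73,0,0,0,0.6],[0,0.028,0.73,0,0,0,0.8],[0,0.028,0.73,0,0,0,0.8],[0,0.028,0.73,0,0,0,0.8],[0,0.028,0.73,0,0,0,0.8]],
], squeeze=40)

```text
time_s: 10.0
ee_pos: [0.6202, 0.3068, 0.0125]
tcp_rot: [0.265, 0.661, 0.645, -0.275]
contact_force: [0.6, 3.9, 5.5]
width: 0.51
gripper_force: 42.4
```

```bash
python3 -c "
from h import *
print(observe()['qpos'].round(3),tool()[:3,3],togo([.62,.33,.25]))"
```

```text
[ 0.664  1.013  1.132 -0.573  1.565  0.863] [0.62023769 0.30681106 0.01247422] (array([-0.756, -0.009, -0.923]), array([0., 0., 0.]))
```

>>> apply_moves([
  [[-0.15,0,-0.18,0,0,0,0.8],[-0.3,0,-0.36,0,0,0,0.8],[-0.45,0,-0.55,0,0,0,0.8],[-0.6,0,-0.74,0,0,0,0.8],[-0.75,0,-0.92,0,0,0,0.8],[-0.75,0,-0.92,0,0,0,0.8],[-0.75,0,-0.92,0,0,0,0.8]],
])

```text
time_s: 10.7
ee_pos: [0.6219, 0.3297, 0.248]
tcp_rot: [0.264, 0.662, 0.645, -0.275]
contact_force: [-0.5, 0.6, -1.8]
width: 0.505
gripper_force: 41.6
```

```bash
python3 -c "
from h import *
print(observe()['qpos'].round(3),tool()[:3,3],observe()['width']);p=W(-.001,-.0635,.25);print(p,togo(p,ori(YA,-np.pi/4)))"
```

```text
[ 0.683  0.799  1.014 -0.587  1.854  0.696] [0.62187687 0.32967857 0.24800853] 0.5050541787382877
[ 0.45345432 -0.06307888  0.25      ] (array([-1.412, -0.788,  1.397]), array([-0.004,  0.998,  0.014]))
```

>>> apply_moves([
  [[-0.12,-0.065,0.11,0,0.06,0,0.8],[-0.24,-0.13,0.23,0,0.14,0,0.8],[-0.36,-0.2,0.35,0,0.22,0,0.8],[-0.48,-0.26,0.47,0,0.3,0,0.8],[-0.6,-0.33,0.59,0,0.38,0,0.8],[-0.71,-0.39,0.7,0,0.45,0,0.8],[-0.71,-0.39,0.7,0,0.5,0,0.8],[-0.71,-0.39,0.7,0,0.5,0,0.8],[-0.71,-0.39,0.7,0,0.5,0,0.8]],
])

```text
time_s: 11.6
ee_pos: [0.5369, 0.1314, 0.2468]
tcp_rot: [-0.004, 0.717, 0.697, -0.005]
contact_force: [0.5, 0.1, -1.9]
width: 0.507
gripper_force: 41.5
```

```bash
python3 -c "
from h import *
print(observe()['qpos'].round(3),tool()[:3,3],observe()['width']);p=W(-.001,-.0635,.25);print(p,togo(p,ori(YA,-np.pi/4)))"
```

```text
[1.610e-01 1.430e-01 1.758e+00 1.000e-03 1.252e+00 1.900e-01] [0.5368576  0.13141605 0.24677166] 0.5073235676079885
[ 0.45345432 -0.06307888  0.25      ] (array([-0.984, -0.388, -0.01 ]), array([-0.012,  0.501,  0.008]))
```

>>> apply_moves([
  [[-0.16,-0.065,-0.01,0,0.06,0,0.8],[-0.33,-0.13,-0.01,0,0.14,0,0.8],[-0.5,-0.2,-0.01,0,0.22,0,0.8],[-0.66,-0.26,-0.01,0,0.3,0,0.8],[-0.83,-0.33,-0.01,0,0.38,0.004,0.8],[-0.98,-0.388,-0.01,-0.01,0.46,0.008,0.8],[-0.98,-0.388,-0.01,-0.012,0.5,0.008,0.8],[-0.98,-0.388,-0.01,-0.012,0.5,0.008,0.8],[-0.98,-0.388,-0.01,-0.012,0.5,0.008,0.8],[-0.98,-0.388,-0.01,-0.012,0.5,0.008,0.8]],
])

```text
time_s: 12.6
ee_pos: [0.4557, -0.0601, 0.2517]
tcp_rot: [-0.263, 0.666, 0.64, 0.277]
contact_force: [-0.0, 0.7, -2.2]
width: 0.511
gripper_force: 41.6
```

```bash
python3 -c "
from h import *
print(observe()['qpos'].round(3),tool()[:3,3],observe()['width']);p=W(-.001,-.0635,.065);print(p,togo(p,ori(YA,-np.pi/4)))
g=grab_frame('side');cv2.imwrite('pics/s3.png',g[100:310,150:400,::-1].repeat(3,0).repeat(3,1)[:600])"
```

```text
[-0.674  0.201  1.893  0.609  1.576 -0.8  ] [ 0.45570677 -0.06005651  0.25168351] 0.5111615217131065
[ 0.45345432 -0.06307888  0.065     ] (array([-0.67 , -0.015,  0.65 ]), array([-0.   ,  0.001,  0.005]))
```

View pics/s3.png

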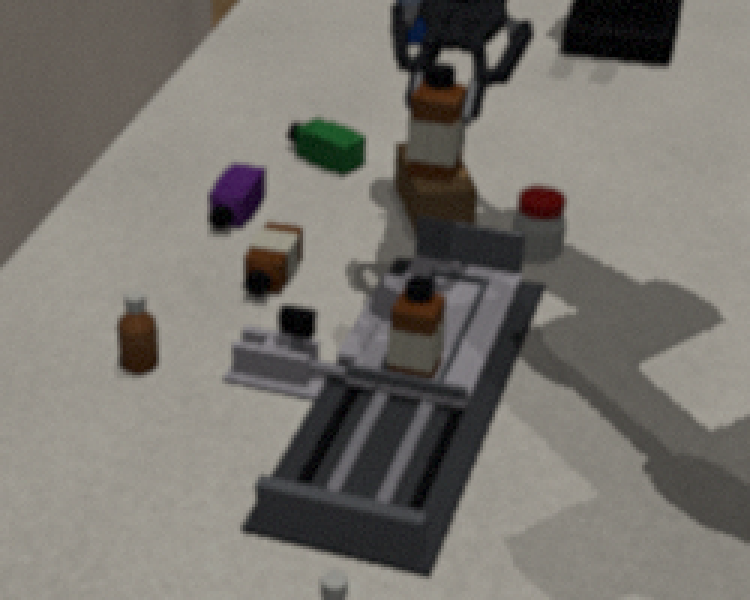

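The side view shows bottle1 held upright above the lane, cap up (crop (437,90)), with the standing bottle at (415,320) and everything else unmoved.

>>> apply_moves([
  [[-0.16,-0.015,0.15,0,0,0.005,0.8],[-0.32,-0.015,0.3,0,0,0.005,0.8],[-0.47,-0.015,0.45,0,0,0.005,0.8],[-0.57,-0.015,0.55,0,0,0.005,0.8],[-0.63,-0.015,0.61,0,0,0.005,0.8],[-0.67,-0.015,0.65,0,0,0.005,0.8],[-0.67,-0.015,0.65,0,0,0.005,0.8],[-0.67,-0.015,0.65,0,0,0.005,0.8]],
])

```text
time_s: 13.45
ee_pos: [0.4539, -0.0642, 0.0659]
tcp_rot: [-0.263, 0.669, 0.637, 0.277]
contact_force: [-0.7, -0.5, -2.0]
width: 0.505
gripper_force: 41.6
```

>>> apply_moves([
  [[-0.009,0,0.009,0,0,0,0.8],[-0.015,0,0.015,0,0,0,0.8],[-0.015,0,0.015,0,0,0,0.8]],
])

```text
time_s: 13.75
ee_pos: [0.4533, -0.0647, 0.0611]
tcp_rot: [-0.263, 0.67, 0.636, 0.277]
contact_force: [0.5, 0.4, -1.5]
width: 0.508
gripper_force: 41.6
```

```bash
python3 -c "
from h import *
print(observe()['contact_force'],togo(W(-.001,-.0635,.057)),tool()[:3,3])
T=tool();f=grab_frame('wrist');cv2.imwrite('pics/w4.png',f[:,:,::-1]);np.save('w4.npy',T)"
```

```text
[ 0.47560691  0.36699731 -1.46258961] (array([-0.009,  0.   ,  0.02 ]), array([0., 0., 0.])) [ 0.45334325 -0.06465847  0.06110685]
```

View pics/w4.png

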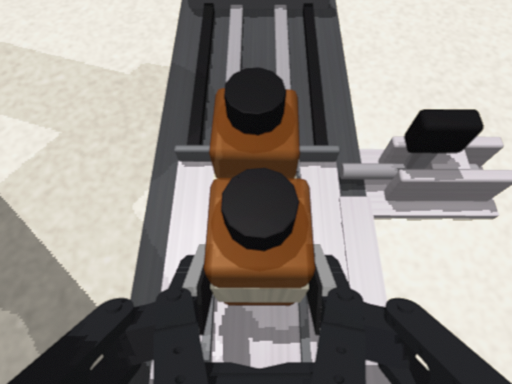

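The wrist view shows the held bottle (cap (258,205)) behind the standing one (cap (255,100)), centred between the lane's rails.

>>> apply_moves([
  [[-0.007,0,0.007,0,0,0,0.8],[-0.01,0,0.01,0,0,0,0.8],[-0.01,0,0.01,0,0,0,0.8]],
])

```text
time_s: 14.1
ee_pos: [0.4529, -0.0644, 0.0578]
tcp_rot: [-0.264, 0.67, 0.636, 0.277]
contact_force: [0.2, 0.7, -0.7]
width: 0.506
gripper_force: 41.6
```

>>> apply_moves([
  [[-0.006,0,0.006,0,0,0,0.8],[-0.006,0,0.006,0,0,0,0.8]],
])

```text
time_s: 14.3
ee_pos: [0.4531, -0.0644, 0.0561]
tcp_rot: [-0.264, 0.67, 0.636, 0.277]
contact_force: [0.7, -0.2, -2.0]
width: 0.511
gripper_force: 41.6
```

>>> apply_moves([
  [[-0.006,0,0.006,0,0,0,0.8],[-0.006,0,0.006,0,0,0,0.8]],
])

```text
time_s: 14.5
ee_pos: [0.4531, -0.0645, 0.056]
tcp_rot: [-0.264, 0.669, 0.636, 0.278]
contact_force: [-3.1, -2.4, 6.3]
width: 0.509
gripper_force: 42.4
```

>>> apply_moves([
  [[-0.006,0,0.006,0,0,0,0.8],[-0.006,0,0.006,0,0,0,0.8]],
])

```text
time_s: 14.7
ee_pos: [0.4532, -0.0644, 0.056]
tcp_rot: [-0.265, 0.669, 0.636, 0.279]
contact_force: [-5.7, -3.5, 13.9]
width: 0.508
gripper_force: 43.2
```

>>> apply_moves([
  [[0.01,0,-0.01,0,0,0,0.8],[0.01,0,-0.01,0,0,0,0.4],[0.01,0,-0.01,0,0,0,0.2],[0.01,0,-0.01,0,0,0,0],[0.01,0,-0.01,0,0,0,0],[0.01,0,-0.1,0,0,0,0],[0.01,0,-0.25,0,0,0,0],[0.01,0,-0.45,0,0,0,0],[0.01,0,-0.65,0,0,0,0],[0.01,0,-0.85,0,0,0,0],[0.01,0,-0.85,0,0,0,0],[0.01,0,-0.85,0,0,0,0]],
])

```text
time_s: 15.9
ee_pos: [0.4471, -0.1836, 0.1745]
tcp_rot: [-0.263, 0.67, 0.636, 0.277]
contact_force: [-0.4, 0.6, -0.0]
width: 0.997
gripper_force: 0.0
```

```bash
python3 -c "
from h import *
T=tool();f=grab_frame('wrist');g=grab_frame('top');np.save('w5.npy',T);print(T[:3,3])
cv2.imwrite('pics/w5.png',f[:,:,::-1]);cv2.imwrite('pics/top5.png',g[:,:,::-1])
c=cv2.resize(g[135:180,280:345],None,fx=8,fy=8,interpolation=2)
cv2.imwrite('pics/c5.png',np.hstack([cv2.resize(f,(400,300)),cv2.resize(c,(400,300))])[:,:,::-1])"
```

```text
[ 0.44714908 -0.18355795  0.17448685]
```

View pics/c5.png

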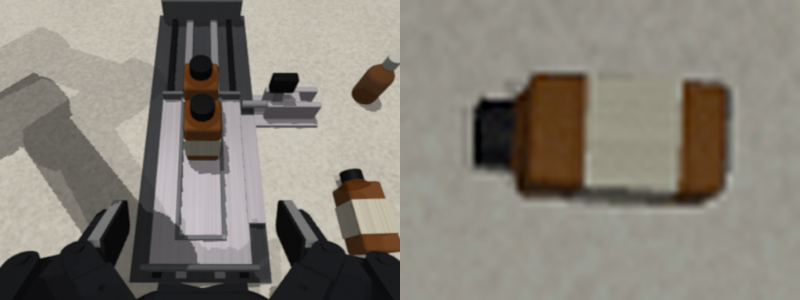

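Left: both bottles are upright in the lane. Right: bottle2 is in place, with its top face spanning crop (530,73), (727,80), (518,190) and (722,190).

```bash
python3 -c "
from h import *
P=[plane('top',(280+(u-400)/6.154-.4,135+v/6.667-.4),.044)[:2] for u,v in[(532,74),(522,188),(727,80),(720,190)]]
print(np.round(P,4),np.mean(P,0))
T=np.load('w1.npy');print([plane('wrist',p,.044,T)[:2].round(4) for p in [(399,206-2),(441,206)]],plane('wrist',(421,176),.022,T))
T=np.load('w5.npy')
for n,u,v in[('b1cap',203,101),('stcap',200,60)]: print(n,plane('wrist',(u*1.28,v*1.28),.126,T).round(4))
print(togo([.6475,-.075,.16],ori(YA,np.pi/4)),observe()['qpos'].round(2))
"
```

```text
[[ 0.673  -0.1447]
 [ 0.6283 -0.1413]
 [ 0.673  -0.2271]
 [ 0.6298 -0.2247]] [ 0.65103606 -0.18446087]
[array([ 0.6186, -0.1598]), array([ 0.6707, -0.1649])] [ 0.65275689 -0.13170442  0.022     ]
b1cap [ 0.4527 -0.0738  0.126 ]
stcap [ 0.4524 -0.0144  0.126 ]
(array([0.366, 0.979, 0.458]), array([-0.002, -1.001, -0.002])) [-0.84  0.43  1.77  0.52  1.56 -0.97]
```

```bash
python3 -c "
from h import *
print(togo([.54,-.13,.26],ori(np.pi/2,0)))
"
```

```text
(array([ 0.506,  0.455, -0.108]), array([ 0.011, -0.501, -0.031]))
```

>>> apply_moves([
  [[0.15,0.05,-0.1,0,-0.05,0,0],[0.3,0.15,-0.1,0,-0.13,0,0],[0.4,0.3,-0.1,0,-0.22,-0.01,0],[0.5,0.45,-0.1,0,-0.3,-0.02,0],[0.5,0.45,-0.1,0,-0.4,-0.03,0],[0.5,0.45,-0.1,0.01,-0.5,-0.03,0],[0.5,0.45,-0.1,0.01,-0.5,-0.03,0],[0.5,0.45,-0.1,0.01,-0.5,-0.03,0]],
])

```text
time_s: 16.8
ee_pos: [0.5387, -0.1286, 0.2575]
tcp_rot: [-0.001, 0.707, 0.707, 0.001]
contact_force: [0.8, -0.2, 0.1]
width: 1.002
gripper_force: 0.0
```

```bash
python3 -c "
from h import *
print(togo([.6505,-.0785,.1265],ori(np.pi/2,np.pi/4)),tool()[:3,3])
"
```

```text
(array([0.249, 0.559, 0.655]), array([ 0.   , -0.501,  0.001])) [ 0.53869619 -0.12862325  0.25749358]
```

>>> apply_moves([
  [[0.1,0.2,0,0,-0.06,0,0],[0.2,0.4,0.1,0,-0.15,0,0],[0.25,0.56,0.2,0,-0.24,0,0],[0.25,0.56,0.4,0,-0.33,0,0],[0.25,0.56,0.6,0,-0.42,0,0],[0.25,0.56,0.655,0,-0.5,0,0],[0.25,0.56,0.655,0,-0.5,0,0],[0.25,0.56,0.655,0,-0.5,0,0],[0.25,0.56,0.655,0,-0.5,0,0]],
])

```text
time_s: 17.7
ee_pos: [0.6539, -0.0834, 0.131]
tcp_rot: [0.272, 0.656, 0.651, -0.269]
contact_force: [0.6, -0.1, 0.5]
width: 0.998
gripper_force: 0.0
```

```bash
python3 -c "
from h import *
print(togo([.6505,-.1925,.0125],ori(np.pi/2,np.pi/4)),tool()[:3,3],observe()['qpos'].round(2))
T=tool();f=grab_frame('wrist')[:,:,::-1];hsv=cv2.cvtColor(f.copy(),cv2.COLOR_BGR2HSV)[100:260,200:330]
m=((hsv[...,1]>110)&(hsv[...,0]<22)&(hsv[...,2]>40)).astype(np.uint8)
c=max(cv2.findContours(m,0,2)[0],key=cv2.contourArea);x,y,w,h=cv2.boundingRect(c);x+=200;y+=100
print(x,y,w,h)
yb=y+h
print(plane('wrist',(x,yb),.044,T),plane('wrist',(x+w,yb),.044,T))
"
```

```text
(array([ 0.032, -0.018,  0.805]), array([ 0.   , -0.001, -0.006])) [ 0.65388518 -0.08337566  0.13104889] [ 0.17  0.59  1.62 -0.83  1.24  0.59]
232 123 49 52
[ 0.62887087 -0.16478643  0.044     ] [ 0.67258983 -0.16551934  0.044     ]
```

Bottle2's centre is at x ≈ 0.6507, consistent with the top view. Grasp.

>>> apply_moves([
  [[0.032,-0.018,0.2,0,0,-0.006,0],[0.032,-0.018,0.4,0,0,-0.006,0],[0.032,-0.018,0.6,0,0,-0.006,0],[0.032,-0.018,0.72,0,0,-0.006,0],[0.032,-0.018,0.8,0,0,-0.006,0],[0.032,-0.018,0.803,0,0,-0.006,0],[0.032,-0.018,0.803,0,0,-0.006,0.3],[0.032,-0.018,0.803,0,0,-0.006,0.6],[0.032,-0.018,0.803,0,0,-0.006,0.8],[0.032,-0.018,0.803,0,0,-0.006,0.8],[0.032,-0.018,0.803,0,0,-0.006,0.8],[0.032,-0.018,0.803,0,0,-0.006,0.8]],
])

```text
time_s: 18.95
ee_pos: [0.6505, -0.1896, 0.0123]
tcp_rot: [0.271, 0.651, 0.655, -0.27]
contact_force: [-1.1, 3.2, 5.4]
width: 0.505
gripper_force: 41.9
```

>>> apply_moves([
  [[-0.16,0,-0.16,0,0,0,0.8],[-0.32,0,-0.32,0,0,0,0.8],[-0.48,0,-0.48,0,0,0,0.8],[-0.64,0,-0.64,0,0,0,0.8],[-0.82,0,-0.82,0,0,0,0.8],[-0.82,0,-0.82,0,0,0,0.8],[-0.82,0,-0.82,0,0,0,0.8]],
])

```text
time_s: 19.65
ee_pos: [0.6503, -0.1899, 0.2439]
tcp_rot: [0.271, 0.652, 0.655, -0.27]
contact_force: [0.2, -1.0, -1.7]
width: 0.504
gripper_force: 41.4
```

```bash
python3 -c "
from h import *
print(observe()['qpos'].round(3),tool()[:3,3]);p=W(-.001,-.127,.25);print(p,togo(p,ori(YA,-np.pi/4)))"
```

```text
[ 0.01   0.42   1.619 -0.839  1.249  0.347] [ 0.65032926 -0.18988649  0.24387122]
[ 0.45040749 -0.12650574  0.25      ] (array([ 0.205, -0.998, -0.248]), array([0.   , 0.999, 0.036]))
```

>>> apply_moves([
  [[0.02,-0.05,-0.03,0,0.07,0.002,0.8],[0.04,-0.15,-0.05,0,0.16,0.005,0.8],[0.06,-0.28,-0.08,0,0.25,0.009,0.8],[0.08,-0.4,-0.1,0,0.34,0.012,0.8],[0.1,-0.52,-0.13,0,0.43,0.015,0.8],[0.12,-0.64,-0.16,0,0.52,0.018,0.8],[0.14,-0.76,-0.19,0,0.61,0.021,0.8],[0.17,-0.88,-0.22,0,0.7,0.025,0.8],[0.2,-1,-0.25,0,0.79,0.028,0.8],[0.2,-1,-0.25,0,0.88,0.032,0.8],[0.2,-1,-0.25,0,0.97,0.035,0.8],[0.2,-1,-0.25,0,1,0.036,0.8],[0.2,-1,-0.25,0,1,0.036,0.8],[0.2,-1,-0.25,0,1,0.036,0.8],[0.2,-1,-0.25,0,1,0.036,0.8]],
])

```text
time_s: 21.15
ee_pos: [0.4497, -0.1267, 0.2506]
tcp_rot: [-0.265, 0.669, 0.638, 0.275]
contact_force: [-0.0, 1.2, -1.7]
width: 0.506
gripper_force: 41.4
```

```bash
python3 -c "
from h import *
print(observe()['qpos'].round(3),tool()[:3,3]);p=W(-.001,-.127,.066);print(p,togo(p,ori(YA,-np.pi/4)))"
```

```text
[-0.771  0.269  1.81   0.557  1.637 -0.854] [ 0.44968505 -0.12671197  0.25064855]
[ 0.45040749 -0.12650574  0.066     ] (array([-0.651,  0.006,  0.655]), array([-0.002,  0.001, -0.   ]))
```

>>> apply_moves([
  [[-0.16,0.006,0.16,0,0,0,0.8],[-0.32,0.006,0.32,0,0,0,0.8],[-0.47,0.006,0.47,0,0,0,0.8],[-0.57,0.006,0.57,0,0,0,0.8],[-0.63,0.006,0.63,0,0,0,0.8],[-0.65,0.006,0.655,0,0,0,0.8],[-0.65,0.006,0.655,0,0,0,0.8],[-0.65,0.006,0.655,0,0,0,0.8]],
])

```text
time_s: 21.95
ee_pos: [0.4512, -0.1275, 0.0671]
tcp_rot: [-0.264, 0.669, 0.638, 0.276]
contact_force: [0.0, -0.1, -0.2]
width: 0.508
gripper_force: 41.4
```

>>> apply_moves([
  [[-0.007,0,0.007,0,0,0,0.8],[-0.012,0,0.012,0,0,0,0.8],[-0.012,0,0.012,0,0,0,0.8]],
])

```text
time_s: 22.25
ee_pos: [0.4502, -0.1272, 0.0626]
tcp_rot: [-0.265, 0.669, 0.637, 0.276]
contact_force: [-0.3, -0.3, -1.3]
width: 0.507
gripper_force: 41.4
```

>>> apply_moves([
  [[-0.007,0,0.007,0,0,0,0.8],[-0.007,0,0.007,0,0,0,0.8]],
])

```text
time_s: 22.45
ee_pos: [0.45, -0.127, 0.0602]
tcp_rot: [-0.265, 0.669, 0.637, 0.276]
contact_force: [0.5, 0.5, -2.1]
width: 0.508
gripper_force: 41.4
```

>>> apply_moves([
  [[-0.006,0,0.006,0,0,0,0.8],[-0.006,0,0.006,0,0,0,0.8]],
])

```text
time_s: 22.65
ee_pos: [0.45, -0.127, 0.0602]
tcp_rot: [-0.266, 0.668, 0.637, 0.277]
contact_force: [-2.2, -1.3, 5.5]
width: 0.509
gripper_force: 42.1
```

>>> apply_moves([
  [[-0.005,0,0.005,0,0,0,0.8],[-0.005,0,0.005,0,0,0,0.8]],
])

```text
time_s: 22.85
ee_pos: [0.45, -0.127, 0.0601]
tcp_rot: [-0.267, 0.668, 0.637, 0.277]
contact_force: [-4.5, -2.6, 10.9]
width: 0.508
gripper_force: 42.7
```

>>> apply_moves([
  [[0.008,0,-0.008,0,0,0,0.8],[0.008,0,-0.008,0,0,0,0.4],[0.008,0,-0.008,0,0,0,0.2],[0.008,0,-0.008,0,0,0,0],[0.008,0,-0.008,0,0,0,0],[0.008,0,-0.1,0,0,0,0],[0.008,0,-0.25,0,0,0,0],[0.008,0,-0.45,0,0,0,0],[0.008,0,-0.65,0,0,0,0],[0.008,0,-0.8,0,0,0,0],[0.008,0,-0.8,0,0,0,0]],
])

```text
time_s: 23.95
ee_pos: [0.447, -0.243, 0.1741]
tcp_rot: [-0.261, 0.67, 0.638, 0.276]
contact_force: [0.4, -0.6, 0.3]
width: 1.0
gripper_force: 0.0
```

```bash
python3 -c "
from h import *
print(togo(W(.112,-.02,.26),ori(YA)),tool()[:3,3])
"
```

```text
(array([1.097, 0.553, 0.481]), array([ 0.002, -0.496, -0.001])) [ 0.44701341 -0.24298761  0.174077  ]
```

>>> apply_moves([
  [[0.1,0,0,0,-0.05,0,0],[0.25,0.1,0,0,-0.12,0,0],[0.4,0.2,0.1,0,-0.2,0,0],[0.55,0.3,0.2,0,-0.28,0,0],[0.7,0.4,0.3,0,-0.36,0,0],[0.85,0.5,0.4,0,-0.45,0,0],[1,0.55,0.48,0,-0.496,0,0],[1,0.55,0.48,0,-0.496,0,0],[1,0.55,0.48,0,-0.496,0,0],[1,0.55,0.48,0,-0.496,0,0]],
])

```text
time_s: 24.95
ee_pos: [0.5636, -0.0353, 0.2427]
tcp_rot: [-0.005, 0.724, 0.69, -0.0]
contact_force: [-1.0, 0.3, 0.4]
width: 0.996
gripper_force: 0.0
```

```bash
python3 -c "
from h import *
T=tool();f=grab_frame('wrist');g=grab_frame('top');np.save('w6.npy',T);print(T[:3,3])
cv2.imwrite('pics/w6.png',f[:,:,::-1]);cv2.imwrite('pics/top6.png',g[:,:,::-1])
print(proj('wrist',W(.112,0,.083),T))"
```

```text
[ 0.56356625 -0.03528443  0.24267496]
[265.69757928 137.62742226]
```

View pics/w6.png

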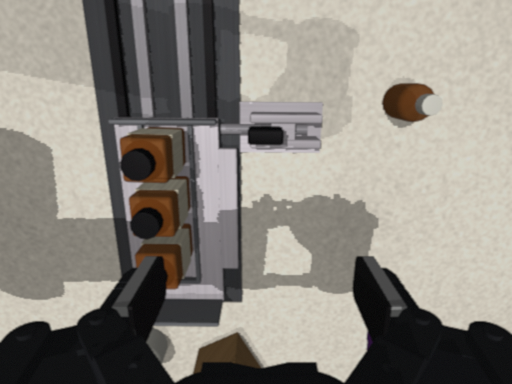

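The wrist view shows all three square bottles in the lane (caps near (138,164) and (146,222), the third partly behind the finger at (158,265)). The grip is at (266,135), within a millimetre or two of the prediction.

```bash
python3 -c "
from h import *
print(plane('wrist',(266.5,135),.083,np.load('w6.npy')),W(.112,0,.083),togo(W(.1125,.001,.052),ori(YA)))"
```

```text
[ 0.57026493 -0.0025391   0.083     ] [ 0.569371   -0.00507394  0.083     ] (array([0.157, 0.028, 0.956]), array([-0.004, -0.004, -0.001]))
```

>>> apply_moves([
  [[0.157,0.028,0.2,0,0,0,0],[0.157,0.028,0.45,0,0,0,0],[0.157,0.028,0.7,0,0,0,0],[0.157,0.028,0.85,0,0,0,0],[0.157,0.028,0.93,0,0,0,0],[0.157,0.028,0.956,0,0,0,0],[0.157,0.028,0.956,0,0,0,0.3],[0.157,0.028,0.956,0,0,0,0.5],[0.157,0.028,0.956,0,0,0,0.7],[0.157,0.028,0.956,0,0,0,0.8],[0.157,0.028,0.956,0,0,0,0.8],[0.157,0.028,0.956,0,0,0,0.8]],
], squeeze=25)

```text
time_s: 26.25
ee_pos: [0.5721, -0.0028, 0.0557]
tcp_rot: [-0.003, 0.723, 0.69, 0.001]
contact_force: [-3.1, -0.2, 5.6]
width: 0.41
gripper_force: 25.1
```

>>> apply_moves([
  [[0,0,-0.04,0,0,0,0.8],[0,0,-0.07,0,0,0,0.8],[0,0,-0.095,0,0,0,0.8],[0,0,-0.095,0,0,0,0.8]],
])

```text
time_s: 26.65
ee_pos: [0.5725, -0.0028, 0.0738]
tcp_rot: [-0.003, 0.724, 0.69, 0.002]
contact_force: [0.5, -0.6, -1.4]
width: 0.407
gripper_force: 25.3
```

>>> apply_moves([
  [[0,0.05,0,0,0,0,0.8],[0,0.1,0,0,0,0,0.8],[0,0.15,0,0,0,0,0.8],[0,0.19,0,0,0,0,0.8],[0,0.205,0,0,0,0,0.8],[0,0.205,0,0,0,0,0.8],[0,0.205,0,0,0,0,0.8]],
])

```text
time_s: 27.35
ee_pos: [0.6101, -0.0048, 0.0707]
tcp_rot: [-0.006, 0.724, 0.69, -0.001]
contact_force: [-4.9, -0.7, -0.5]
width: 0.405
gripper_force: 25.4
```

>>> apply_moves([
  [[0,0.005,0.03,0,0,0,0.8],[0,0.005,0.06,0,0,0,0.8],[0,0.005,0.08,0,0,0,0.8],[0,0.005,0.08,0,0,0,0.8]],
])

```text
time_s: 27.75
ee_pos: [0.6102, -0.0048, 0.0557]
tcp_rot: [-0.007, 0.724, 0.69, -0.002]
contact_force: [-8.0, -1.2, 4.6]
width: 0.405
gripper_force: 26.0
```

>>> apply_moves([
  [[0,-0.02,-0.01,0,0,0,0.8],[0,-0.02,-0.01,0,0,0,0.4],[0,-0.02,-0.01,0,0,0,0.2],[0,-0.02,-0.01,0,0,0,0],[0,-0.02,-0.01,0,0,0,0],[0,-0.02,-0.1,0,0,0,0],[0,-0.02,-0.3,0,0,0,0],[0,-0.02,-0.5,0,0,0,0],[0,-0.02,-0.7,0,0,0,0],[0,-0.02,-0.85,0,0,0,0],[0,-0.02,-0.85,0,0,0,0]],
])

```text
time_s: 28.85
ee_pos: [0.6144, -0.0058, 0.2332]
tcp_rot: [0.001, 0.724, 0.69, 0.005]
contact_force: [0.0, 0.2, 0.5]
width: 0.998
gripper_force: 0.0
```

```bash
python3 -c "
from h import *
T=tool();f=grab_frame('wrist');g=grab_frame('top');np.save('w7.npy',T);print(T[:3,3])
cv2.imwrite('pics/w7.png',f[:,:,::-1]);cv2.imwrite('pics/top7.png',g[:,:,::-1])
c=cv2.resize(g[145:275,145:350],(400,254),interpolation=2);c=np.vstack([c,np.zeros((46,400,3),np.uint8)])
cv2.imwrite('pics/c7.png',np.hstack([cv2.resize(f,(400,300)),c])[:,:,::-1])
print(proj('wrist',W(.112,0,.083),T),proj('wrist',W(.152,0,.083),T))
"
```

```text
[ 0.61440205 -0.00578544  0.2331875 ]
[213.12120147 171.49090071] [253.69387723 171.41836937]
```

View pics/c7.png

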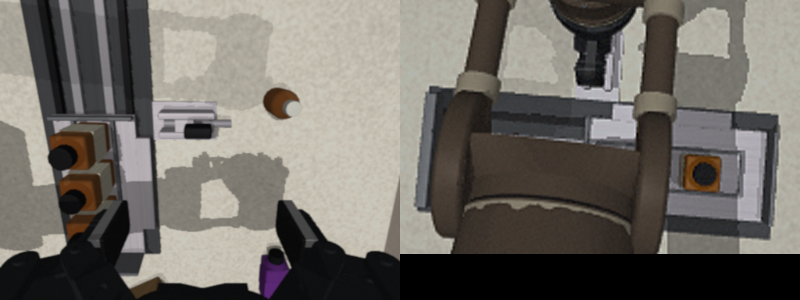

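The wrist view shows the grip now at (253,166), 40 mm out, and the rod clear of the flange. The bottles stand.

```bash
python3 -c "
from h import *
for p in[(362,208),(412,188),(422,208),(375,231)]:print(plane('top',p,.06).round(3))
p=W(0,-.28,.2);print(p,W(0,-.28,.042),togo(p,ori(YA)))"
```

```text
[ 0.515 -0.3    0.06 ]
[ 0.57  -0.427  0.06 ]
[ 0.519 -0.452  0.06 ]
[ 0.458 -0.333  0.06 ]
[ 0.44406516 -0.2793775   0.2       ] [ 0.44406516 -0.2793775   0.042     ] (array([-1.408, -0.768,  0.129]), array([-0.001, -0.004,  0.   ]))
```

>>> apply_moves([
  [[-0.2,-0.12,0,0,0,0,0],[-0.4,-0.24,0,0,0,0,0.3],[-0.6,-0.36,0,0,0,0,0.6],[-0.8,-0.48,0,0,0,0,1],[-1,-0.6,0,0,0,0,1],[-1,-0.77,0,0,0,0,1],[-1,-0.77,0,0,0,0,1]],
])

```text
time_s: 29.65
ee_pos: [0.4412, -0.1975, 0.2224]
tcp_rot: [-0.008, 0.725, 0.689, -0.0]
contact_force: [0.6, 0.8, -0.2]
width: -0.0
gripper_force: 0.0
```

```bash
python3 -c "
from h import *
print(togo(W(0,-.27,.042),ori(YA)),observe()['width'])"
```

```text
(array([-0.367,  0.045,  0.898]), array([-0.008, -0.006, -0.002])) -6.35448890222439e-05
```

>>> apply_moves([
  [[-0.2,0.045,0,0,0,0,1],[-0.36,0.045,0,0,0,0,1],[-0.365,0.045,0.25,0,0,0,1],[-0.365,0.045,0.5,0,0,0,1],[-0.365,0.045,0.7,0,0,0,1],[-0.365,0.045,0.85,0,0,0,1],[-0.365,0.045,0.9,0,0,0,1],[-0.365,0.045,0.9,0,0,0,1],[-0.365,0.045,0.9,0,0,0,1]],
])

```text
time_s: 30.55
ee_pos: [0.4528, -0.2706, 0.0459]
tcp_rot: [-0.003, 0.724, 0.69, 0.001]
contact_force: [0.6, -0.0, 0.2]
width: -0.002
gripper_force: 0.0
```

```bash
python3 -c "
from h import *
print(tool()[:3,3],togo(W(0,-.24,.042),ori(YA)),togo(W(0,-.06,.042),ori(YA)))"
```

```text
[ 0.45279154 -0.27058909  0.04593946] (array([ 0.154, -0.041,  0.021]), array([-0.001, -0.004,  0.001])) (array([ 1.054, -0.04 ,  0.026]), array([-0.001, -0.004,  0.001]))
```

>>> apply_moves([
  [[0,-0.041,0.02,0,0,0,1],[0,-0.041,0.02,0,0,0,1],[0.03,-0.041,0.02,0,0,0,1],[0.06,-0.041,0.02,0,0,0,1],[0.08,-0.041,0.02,0,0,0,1],[0.1,-0.041,0.02,0,0,0,1],[0.12,-0.041,0.02,0,0,0,1],[0.14,-0.041,0.02,0,0,0,1],[0.16,-0.041,0.02,0,0,0,1],[0.18,-0.041,0.02,0,0,0,1],[0.2,-0.041,0.02,0,0,0,1],[0.22,-0.041,0.02,0,0,0,1],[0.24,-0.041,0.02,0,0,0,1]],
])

```text
time_s: 31.85
ee_pos: [0.446, -0.2218, 0.0417]
tcp_rot: [-0.003, 0.724, 0.69, 0.001]
contact_force: [-0.4, -4.2, -0.5]
width: -0.002
gripper_force: 2.0
```

```bash
python3 -c "
from h import *
print(tool()[:3,3],observe()['contact_force'],togo(W(0,-.20,.042),ori(YA)))"
```

```text
[ 0.44601143 -0.22177665  0.04172163] [-0.36552404 -4.22722909 -0.46411998] (array([ 0.112,  0.004, -0.001]), array([-0.002, -0.004,  0.   ]))
```

>>> apply_moves([
  [[0.02,0.003,0,0,0,0,1],[0.04,0.003,0,0,0,0,1],[0.06,0.003,0,0,0,0,1],[0.08,0.003,0,0,0,0,1],[0.1,0.003,0,0,0,0,1],[0.12,0.003,0,0,0,0,1],[0.14,0.003,0,0,0,0,1],[0.16,0.003,0,0,0,0,1],[0.18,0.003,0,0,0,0,1],[0.2,0.003,0,0,0,0,1],[0.22,0.003,0,0,0,0,1],[0.24,0.003,0,0,0,0,1],[0.26,0.003,0,0,0,0,1],[0.28,0.003,0,0,0,0,1],[0.3,0.003,0,0,0,0,1],[0.32,0.003,0,0,0,0,1],[0.34,0.003,0,0,0,0,1],[0.36,0.003,0,0,0,0,1]],
])

```text
time_s: 33.65
ee_pos: [0.4498, -0.1496, 0.042]
tcp_rot: [-0.004, 0.724, 0.69, 0.001]
contact_force: [0.4, -3.1, -1.8]
width: -0.001
gripper_force: 1.9
```

```bash
python3 -c "
from h import *
print(tool()[:3,3],observe()['contact_force'],togo(W(0,-.054,.042),ori(YA)))"
```

```text
[ 0.44981162 -0.14962398  0.04199099] [ 0.38075466 -3.13529534 -1.75368354] (array([0.481, 0.003, 0.003]), array([-0.002, -0.004,  0.   ]))
```

>>> apply_moves([
  [[0.02,0.003,0,0,0,0,1],[0.04,0.003,0,0,0,0,1],[0.06,0.003,0,0,0,0,1],[0.08,0.003,0,0,0,0,1],[0.1,0.003,0,0,0,0,1],[0.12,0.003,0,0,0,0,1],[0.14,0.003,0,0,0,0,1],[0.16,0.003,0,0,0,0,1],[0.18,0.003,0,0,0,0,1],[0.2,0.003,0,0,0,0,1],[0.22,0.003,0,0,0,0,1],[0.24,0.003,0,0,0,0,1],[0.26,0.003,0,0,0,0,1],[0.28,0.003,0,0,0,0,1],[0.3,0.003,0,0,0,0,1],[0.32,0.003,0,0,0,0,1],[0.34,0.003,0,0,0,0,1],[0.36,0.003,0,0,0,0,1],[0.38,0.003,0,0,0,0,1]],
])

```text
time_s: 35.55
ee_pos: [0.454, -0.0738, 0.0425]
tcp_rot: [-0.004, 0.724, 0.69, 0.001]
contact_force: [1.5, -4.0, -0.6]
width: 0.004
gripper_force: 1.9
```

>>> apply_moves([
  [[0.015,0,0,0,0,0,1],[0.03,0,0,0,0,0,1],[0.045,0,0,0,0,0,1],[0.06,0,0,0,0,0,1]],
])

```text
time_s: 35.95
ee_pos: [0.4546, -0.0619, 0.0426]
tcp_rot: [-0.003, 0.724, 0.69, 0.001]
contact_force: [0.6, -4.1, -1.4]
width: -0.001
gripper_force: 1.9
```

>>> apply_moves([
  [[0.015,0,0,0,0,0,1],[0.025,0,0,0,0,0,1]],
])

```text
time_s: 36.15
ee_pos: [0.4548, -0.0568, 0.0426]
tcp_rot: [-0.004, 0.724, 0.69, 0.001]
contact_force: [0.0, -4.1, -1.1]
width: 0.004
gripper_force: 1.9
```

>>> apply_moves([
  [[0.01,0,0,0,0,0,1],[0.015,0,0,0,0,0,1]],
])

```text
time_s: 36.35
ee_pos: [0.455, -0.0539, 0.0426]
tcp_rot: [-0.003, 0.724, 0.69, 0.001]
contact_force: [-0.3, -5.1, -1.4]
width: -0.004
gripper_force: 1.9
```

>>> apply_moves([
  [[0.01,0,0,0,0,0,1],[0.015,0,0,0,0,0,1]],
])

```text
time_s: 36.55
ee_pos: [0.4551, -0.0517, 0.0426]
tcp_rot: [-0.003, 0.723, 0.691, 0.0]
contact_force: [-0.5, -8.8, -1.1]
width: 0.001
gripper_force: 4.3
```

>>> apply_moves([
  [[0.005,0,0,0,0,0,1],[0.01,0,0,0,0,0,1]],
])

```text
time_s: 36.75
ee_pos: [0.4551, -0.0516, 0.0427]
tcp_rot: [-0.002, 0.723, 0.691, -0.001]
contact_force: [-2.0, -15.5, -1.3]
width: -0.001
gripper_force: 7.7
```

>>> apply_moves([
  [[-0.05,0,0,0,0,0,1],[-0.12,0,0,0,0,0,1],[-0.15,0,-0.2,0,0,0,1],[-0.15,0,-0.45,0,0,0,0.5],[-0.15,0.2,-0.7,0,0,0,0],[-0.15,0.45,-0.95,0,0,0,0],[-0.1,0.7,-0.95,0,0,0,0],[0,0.77,-0.95,0,0,0,0],[0,0.77,-0.95,0,0,0,0],[0,0.77,-0.95,0,0,0,0]],
])

```text
time_s: 37.75
ee_pos: [0.6097, -0.0572, 0.2315]
tcp_rot: [-0.004, 0.723, 0.69, 0.001]
contact_force: [-1.1, 0.5, -1.3]
width: 0.996
gripper_force: 0.0
```

```bash
python3 -c "
from h import *
T=tool();f=grab_frame('wrist');np.save('w8.npy',T);print(T[:3,3])
cv2.imwrite('pics/w8.png',f[:,:,::-1])
print(proj('wrist',W(.152,0.002,.083),T),togo([.6102,-.0045,.055],ori(YA)))
"
```

```text
[ 0.60968011 -0.05723659  0.23145083]
[258.07597384 116.219556  ] (array([0.259, 0.002, 0.882]), array([-0.004, -0.005,  0.001]))
```

View pics/w8.png

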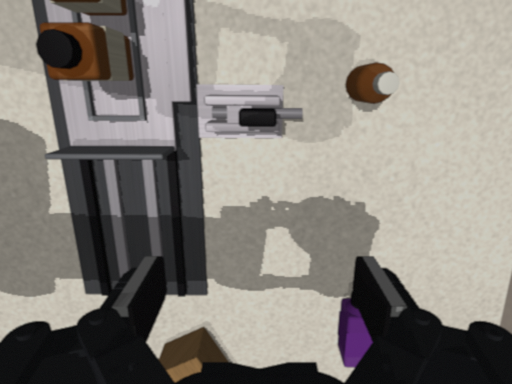

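The carriage is home, its flange's rear edge at (183,102) ahead of the bolt's line (row 117). The grip is at (258,117) as predicted.

>>> apply_moves([
  [[0.26,0.002,0.2,0,0,0,0],[0.26,0.002,0.4,0,0,0,0],[0.26,0.002,0.6,0,0,0,0],[0.26,0.002,0.75,0,0,0,0],[0.26,0.002,0.85,0,0,0,0],[0.26,0.002,0.88,0,0,0,0],[0.26,0.002,0.88,0,0,0,0.3],[0.26,0.002,0.88,0,0,0,0.5],[0.26,0.002,0.88,0,0,0,0.7],[0.26,0.002,0.88,0,0,0,0.8],[0.26,0.002,0.88,0,0,0,0.8],[0.26,0.002,0.88,0,0,0,0.8]],
])

```text
time_s: 39.0
ee_pos: [0.6102, -0.0047, 0.0584]
tcp_rot: [-0.005, 0.724, 0.69, -0.0]
contact_force: [-5.5, 0.4, 8.8]
width: 0.404
gripper_force: 24.1
```

>>> apply_moves([
  [[0,0,-0.04,0,0,0,0.8],[0,0,-0.07,0,0,0,0.8],[0,0,-0.09,0,0,0,0.8],[0,0,-0.09,0,0,0,0.8]],
])

```text
time_s: 39.4
ee_pos: [0.6101, -0.0047, 0.0747]
tcp_rot: [-0.005, 0.724, 0.69, -0.0]
contact_force: [-5.0, 0.2, -1.1]
width: 0.4
gripper_force: 25.0
```

>>> apply_moves([
  [[0,-0.05,0,0,0,0,0.8],[0,-0.1,0,0,0,0,0.8],[0,-0.15,0,0,0,0,0.8],[0,-0.2,0,0,0,0,0.8],[0,-0.225,0,0,0,0,0.8],[0,-0.225,0,0,0,0,0.8]],
])

```text
time_s: 40.0
ee_pos: [0.5697, -0.0025, 0.0762]
tcp_rot: [-0.001, 0.724, 0.69, 0.004]
contact_force: [4.6, 0.2, -1.4]
width: 0.399
gripper_force: 25.3
```

>>> apply_moves([
  [[0,0,0.03,0,0,0,0.8],[0,0,0.06,0,0,0,0.8],[0,0,0.085,0,0,0,0.8],[0,0,0.085,0,0,0,0.8]],
])

```text
time_s: 40.4
ee_pos: [0.5698, -0.0026, 0.0587]
tcp_rot: [-0.001, 0.724, 0.69, 0.003]
contact_force: [4.9, 0.8, 1.9]
width: 0.393
gripper_force: 26.0
```

>>> apply_moves([
  [[0,0.01,-0.005,0,0,0,0.8],[0,0.01,-0.005,0,0,0,0.4],[0,0.01,-0.005,0,0,0,0.2],[0,0.01,-0.005,0,0,0,0],[0,0.01,-0.005,0,0,0,0],[0,0.01,-0.1,0,0,0,0],[-0.05,0.01,-0.3,0,0,0,0],[-0.12,0.01,-0.5,0,0,0,0],[-0.3,0.01,-0.7,0,0,0,0],[-0.5,0.01,-0.9,0,0,0,0],[-0.5,0.01,-0.9,0,0,0,0],[-0.5,0.01,-0.9,0,0,0,0]],
])

```text
time_s: 41.6
ee_pos: [0.5657, -0.105, 0.2387]
tcp_rot: [-0.002, 0.725, 0.689, 0.002]
contact_force: [-0.8, 0.6, -0.6]
width: 1.0
gripper_force: 0.0
```

```bash
python3 -c "
from h import *
T=tool();f=grab_frame('wrist');g=grab_frame('side');np.save('w9.npy',T);print(T[:3,3])
cv2.imwrite('pics/w9.png',np.hstack([cv2.resize(f,(400,400)),cv2.resize(g[160:360,160:360],(400,400),interpolation=2)])[:,:,::-1])
print(proj('wrist',W(.112,0.002,.083),T)*[400/512,400/384])
"
```

```text
[ 0.56566584 -0.1049564   0.23872672]
[202.16205976  61.42069571]
```

View pics/w9.png

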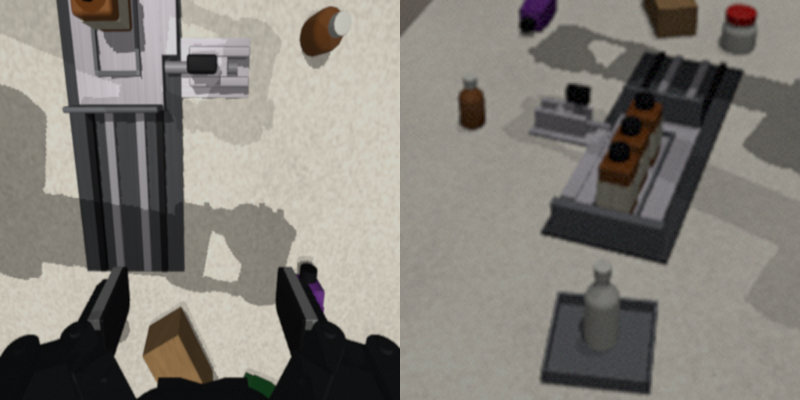

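The views show the rod back in behind the flange, the grip down at (202,63), and three bottles upright in the carriage against the stop. The spent bottle stands in the tray and the bystanders have not moved.

```bash
python3 -c "
from cell import *
print(finish_job())"
```

```text
the job is handed in; nothing more can be done
None
```

The job is handed in at about 42 s: the spent bottle stands in the tray, both bottles from the bench stand upright in the lane with the first, the carriage is against its stop, and the bolt is back in behind it with its handle down; no verdict was returned.

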